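# Knock the cured tube plugs out of the turn-over mould

### The job

Two white tube plugs have cured in one of the two turn-over moulds on the bench and are stuck under its rubber lips. Swing that mould right over by its handle bar and rap it down on its stop (letting it fall the last bit will do) until both plugs have dropped into the blue bin beneath, then swing the empty mould back flat, face up. The orange plugs in the other mould are still curing: leave that mould down.

Things in the scene. Friction and masses are not known exactly. Their poses are not given: they have to be found in the camera images.
- white_stand: Fixed stand of the mould with the white plugs. Origin on the bench, below the middle of the hinge; y axis along the hinge, which is 65 mm up. Base 185 x 130 mm, uprights at y +-60 mm, 75 mm high. The mould starts on the -x side (nearer the robot). On the +x side is the fixed blue bin: x 12 to 92, y -52 to 52 mm, rim 38 mm and floor 10 mm above the bench. Yaw up to 0.25 rad either way.
- white_mould (a joint): Hinge angle q of the grey mould (0.35 kg) with the white plugs: 0 flat, pockets up; pi upside down over the bin, on a hard stop. Free hinge, does not stay up. Black handle bar, 10 mm thick, 92 mm long, parallel to the hinge, 43 mm clear of the mould, centre in the stand's frame at x = -122 cos q, y = 0, z = 65 + 122 sin q mm. It turns in a grip, so the tool can point down throughout.
- plug_a: White tube plug 34 x 34 x 22 mm, 28 g; origin: centre of its underside. Starts in the mould, 52 mm from the hinge, 22.5 mm to the stand's -y side, origin 43 mm above the bench, held by two springy black lips. Lowering the mould gently does not free it; letting the bar fall the last 50 mm onto the stop does, or striking at over 0.5 m/s at the bar. Repeat if it stays.
- plug_b: The second white plug, the same size and held the same way, 22.5 mm to the stand's +y side.
- orange_mould (a joint): Hinge angle (rad) of the other mould, alike but holding two orange plugs; 0 = flat. It must stay down. Its stand is 0.22 to 0.35 m to one side of the white one's, in either order. Also on the bench, farther out to the sides: a square steel tube offcut, a carton and a brush.
Mind the look-alikes: they are no part of the job. Leave any green look-alike of the plug_a alone. Leave any red look-alike of the plug_b alone.

How it is judged:
On the way:
1. the white mould is fully over on its stop and both plugs have dropped out into the bin (value of joint white_mould above 2.9 rad and height (world z) of each of plug_a, plug_b below 0.04 m), for 0.1 s.
At the end, for the whole second after the job is handed in: Both white plugs lie at rest in the blue bin of their stand (origin inside the bin's outline and lower than 40 mm above the bench), the white mould is back flat (within 0.12 rad) and the orange mould is flat (within 0.12 rad) (value of joint each of white_mould, orange_mould below 0.12 rad and x of plug_a in the frame of white_stand between 0.012 and 0.092 m and y of plug_a in the frame of white_stand between -0.052 and 0.052 m and height (world z) of each of plug_a, plug_b below 0.04 m and linear speed of each of plug_a, plug_b below 0.02 m/s and x of plug_b in the frame of white_stand between 0.012 and 0.092 m and y of plug_b in the frame of white_stand between -0.052 and 0.052 m); the robot touches nothing.
It fails at once if the mould with the orange plugs is lifted (more than 0.25 rad) (value of joint orange_mould above 0.25 rad).
It also fails if it takes over 53 s, if anything falls off the work surface, if the arm or the gripper's body presses on something with over 40 N, if the wrist force passes 120 N, or if a joint passes its speed limit or range.

### The arm

A 7-joint arm with a two-finger parallel gripper is mounted at the origin on the work surface. World frame = base frame: x ahead of the robot, y to its left, z up, the work surface at z = 0. Lengths are in m, angles in rad, forces in N, time in s.
With the tool pointing down it reaches from about 0.4 to 0.85 m from the base axis. Payload 4.5 kg.
Tool frame: the origin (TCP) lies between the finger pads; the fingertips stand 19 mm ahead of it and the grasp point (between the pads) is the TCP; z points along the fingers, y is the direction in which the jaws open and shut (so a half turn about z gives the same grasp; the last joint's range is limited). The gripper opens to 88 mm and grips with 3 to 60 N. Pads are 18 mm wide; open, the fingers measure 123 mm over their backs; the gripper's body (75 mm by 187 mm) begins 45 mm behind the grasp point.
Start: joints at [-1.305, 0.689, -0.195, 1.565, 0.157, 0.902, -0.215], TCP at [0.144, 0.608, 0.228] pointing down, gripper open.
Joint ranges: [-3.01, 3.01], [-0.46, 2.08], [-1.47, 1.51], [0.13, 2.56], [-1, 4.14], [0.04, 2.09], [-2.66, 2.66]. Speed limits (rad/s): [2.57, 2.57, 3.14, 3.14, 3.14, 3.14, 3.14].

### API

Orientations are given as a unit quaternion [x, y, z, w].
In Python, from plant import status, snapshot, finish_job, cut_out, tip_of gives the robot as it stands. The module is installed in compiled form; this text tells all that it offers.
- The arm moves only by the tool carry_out, never from a script. Its arguments are lists of equal length, an entry for each row: "linear": the shift along the world's x, y, z in m, a list of three; "roll": the turn about the world's z in rad. A call has 1 to 8 rows; each row is the pose to reach, as a shift and turn from the pose measured when the call began; what a row does not reach only later rows make up. A row lasts 1/12 s, in which the tool goes at most 41.7 mm and 7.16 degrees, less where a joint would pass 70% of its speed; a pose out of reach is approached as far as the arm can. A call with a gripper value outside its range is refused whole. "gripper" is the opening, from 0 (shut) to 1 (fully open), set as the call begins (left out, the last holds). The fingers move at their own pace and stop on an object; "grip_force" is the grip in N (left out, the last holds). Time passes only in rows, so rows that repeat a pose let the fingers close. It gives the time, the measured TCP pose, the force and the opening at its end, in the units of the state.
- status.get_state(): the state, without advancing time (a new reading comes with each control period).
- snapshot(name): name is "scene" or "top" or "wrist"; returns a dict with "img" (480x640x3 uint8, red, green, blue), "range_z" (480x640 float32, m along the optical axis (not along the pixel's ray), 0 where there is no reading), "fx", "fy", "cx", "cy" (pixels), "world_from_camera" (4x4, takes a point from camera to world coordinates). Camera axes: x right, y down, z forward; pixel columns grow to the right and rows downward; lengths in m; the calibration is good to about 2 mm. A picture is of the moment at which its call begins.
- finish_job(): hands the job in, once; it reports no verdict.
Trained networks look in a picture, given as the dict that the camera call returned (one of the last four; its "shot" number tells which), for a name from the list of things; names that differ only in an ending like _2 or _b are one class to them, and where a whole thing is asked for, a point or a joint stands for the part that bears it (a point fixed in the world has none). Each returns a list of dicts, best first, with "confidence" (0 to 1); they miss things now and then, are a little off and sometimes report something else, mostly with a low value. They report only what shows in the picture. A call takes as long as a camera call. They do not tell look-alikes from the thing itself.
- cut_out(picture, query): "region" (480x640 bool, what is visible of it) and "pixel" ([column, row] in pixels, amid what is visible of it).
- tip_of(picture, query): "pixel" ([column, row] in pixels: a listed point, or the origin of a listed thing).
The state is a dict: "clock": time; "q": joint angles; "qd": joint speeds; "joint_torque": joint torques, N m; "tool_pos": TCP position; "eef_rot": TCP orientation; "contact_force": force on the tool from outside, world axes, zero at the start; "moment": the same for the moment, N m; "opening": opening from 0.0 (shut) to 1.0 (fully open).
Only numpy, scipy, OpenCV 4.12 (cv2) and the standard library are available. Lean on these libraries where they do the work, as an engineer would, in place of code of your own. Each camera call takes 0.05 s, during which the arm holds its last target.

## Working session

There is one attempt and no reset: what is moved stays moved. The work goes in short steps, Python scripts to look and compute and a tool call to move; the robot and the scene stay as the last step left them, time stands still between calls to the robot, and variables do not carry over. Pictures are saved under pics/ and viewed, and the job is handed in when it is done.

Besides the shell and the picture viewer there is one more tool, called after ">>>" as a command line: name --pt "numbers of a row" for each row, then --argument value for the rest. carry_out: Moves the arm, as the interface text tells. Its arguments: {"type":"object","properties":{"linear":{"type":"array"},"roll":{"type":"array"},"gripper":{"type":"number"},"grip_force":{"type":"number"}},"required":["linear","roll"]}

```bash
mkdir -p pics
cat > h.py <<'E'
import numpy as np, cv2
from plant import status, snapshot, finish_job, cut_out, tip_of
def save(p,n,img=None): cv2.imwrite('pics/'+n+'.png', cv2.cvtColor(p['img'] if img is None else img, cv2.COLOR_RGB2BGR))
def world(p,mask):
    r,c=np.nonzero(mask&(p['range_z']>0)); z=p['range_z'][r,c]
    P=np.stack([(c-p['cx'])/p['fx']*z,(r-p['cy'])/p['fy']*z,z,np.ones_like(z)])
    return (p['world_from_camera']@P)[:3].T
E
python3 - <<'E'
from h import *
s=status.get_state(); print(s['clock'],s['tool_pos'],s['eef_rot'],s['opening'])
for n in['top','scene']:
    p=snapshot(n); save(p,n+'0')
    for q in ['white_stand','white_mould','orange_mould','plug_a','plug_b']:
        for d in cut_out(p,q)[:4]:
            w=world(p,d['region']); print(n,q,round(d['confidence'],2),np.round(d['pixel']),d['region'].sum(),np.round(np.median(w,0),3) if len(w) else '')
E
```

```text
0.0 [0.14348444 0.60762489 0.22761917] [ 1.15586938e-01  9.93296943e-01 -9.17469517e-04 -3.02449352e-05] 1.001974755685736
top white_stand 0.62 [239. 214.] 7109 [0.548 0.159 0.011]
top white_mould 0.64 [236. 253.] 2066 [0.476 0.165 0.065]
top orange_mould 0.68 [426. 254.] 2614 [ 0.479 -0.164  0.065]
top plug_a 0.85 [249. 251.] 307 [0.482 0.141 0.064]
top plug_a 0.78 [226. 255.] 374 [0.482 0.185 0.064]
top plug_a 0.71 [308. 268.] 360 [0.46  0.038 0.021]
top plug_a 0.7 [183. 292.] 432 [0.413 0.257 0.021]
top plug_b 0.85 [249. 251.] 307 [0.482 0.141 0.064]
top plug_b 0.78 [226. 255.] 374 [0.482 0.185 0.064]
top plug_b 0.71 [308. 268.] 360 [0.46  0.038 0.021]
top plug_b 0.7 [183. 292.] 432 [0.413 0.257 0.021]
scene white_stand 0.78 [398. 328.] 11177 [0.554 0.164 0.014]
scene white_stand 0.17 [401. 268.] 344 [0.485 0.14  0.064]
scene white_mould 0.92 [415. 281.] 2732 [0.503 0.164 0.065]
scene orange_mould 0.65 [231. 212.] 2561 [ 0.493 -0.16   0.064]
scene plug_a 0.9 [482. 286.] 512 [0.421 0.26  0.02 ]
scene plug_a 0.64 [399. 271.] 342 [0.486 0.14  0.064]
scene plug_a 0.57 [340. 259.] 452 [0.47 0.04 0.02]
scene plug_a 0.56 [429. 280.] 384 [0.487 0.185 0.064]
scene plug_b 0.9 [482. 286.] 512 [0.421 0.26  0.02 ]
scene plug_b 0.64 [399. 271.] 342 [0.486 0.14  0.064]
scene plug_b 0.57 [340. 259.] 452 [0.47 0.04 0.02]
scene plug_b 0.56 [429. 280.] 384 [0.487 0.185 0.064]
```

View pics/top0.png

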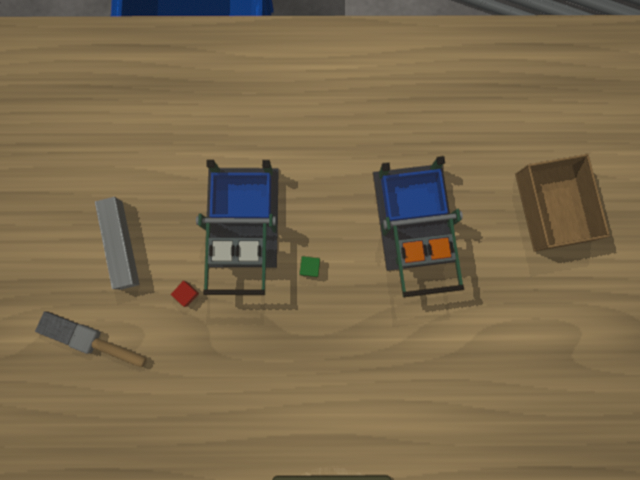

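View pics/scene0.png

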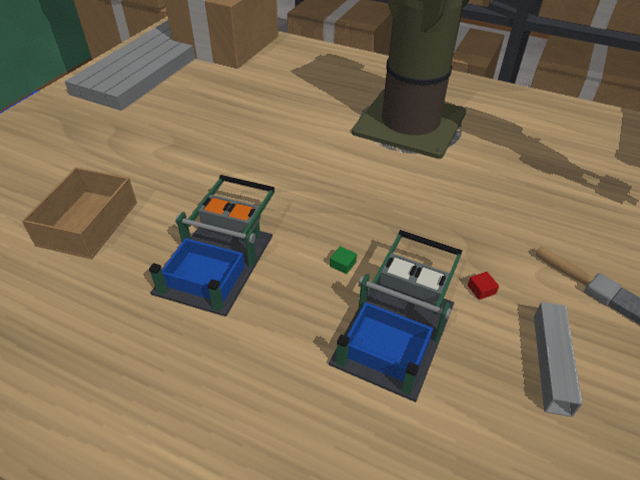

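The white mould is the left-hand one in the top view, with white plugs at (226,255) and (249,251). Things that could be mistaken for it or its plugs:
- Orange mould, with plugs at (413,251) and (440,248).
- Green look-alike at (310,266).
- Red look-alike at (183,293).

I choose the left mould. Its bar is at about (235,292), and I'll measure that next.

Run:
```python
from h import *
p=snapshot('top'); I=p['img'].astype(int)
c=p['img'][140:320,160:340]; save(p,'crop',cv2.resize(c,None,fx=3.3,fy=3.3,interpolation=cv2.INTER_CUBIC))
rr,cc=np.mgrid[:480,:640]
m=(I.max(2)<70)&(rr>284)&(rr<300)&(cc>198)&(cc<272)
w=world(p,m); w=w[(w[:,2]>.05)]
print(len(w),w.min(0),w.max(0),np.median(w,0))
k=w.mean(0); u=np.linalg.svd(w[:,:2]-k[:2],full_matrices=False)[2][0]; print('bar',k,u,(w.min(0)+w.max(0))/2, np.ptp(w@np.r_[u,0]))
# blue bin
b=(I[...,2]>1.6*I[...,0])&(I[...,2]>60)&(rr>150)&(rr<230)&(cc>195)&(cc<285)
w=world(p,b); w=w[w[:,2]<.05]; rect=cv2.minAreaRect(w[:,:2].astype(np.float32)*1000);print('bin',rect, w[:,2].max())
for d in tip_of(p,'white_stand')[:2]: print(d)
# raised grey rod
p2=snapshot('scene'); I=p2['img'].astype(int)
d=cut_out(p2,'white_mould')[0]; m=cv2.dilate(d['region'].astype(np.uint8),np.ones((25,25)))>0
m&=I.max(2)<50
w=world(p2,m); w=w[(w[:,2]>.055)&(w[:,0]<.46)]; k=np.median(w,0); print(len(w),'bar scene',k,w.min(0),w.max(0), np.linalg.svd(w[:,:2]-k[:2],full_matrices=False)[2][0])
```

```text
326 [0.40861438 0.11178157 0.05788432] [0.4242701  0.21343341 0.07477201] [0.41220519 0.16164619 0.06835879]
bar [0.41252729 0.16265493 0.06816755] [-0.01073335 -0.9999424 ] [0.41644224 0.16260749 0.06632816] 0.10166777707490589
bin ((591.82275390625, 165.43960571289062), (112.44599151611328, 90.79019165039062), 89.59796905517578) 0.04248345374919127
323 bar scene [0.41699578 0.16345657 0.06790518] [0.41063851 0.11223941 0.06235246] [0.42117558 0.21293697 0.07164701] [0.00929551 0.9999568 ]
```

View pics/crop.png

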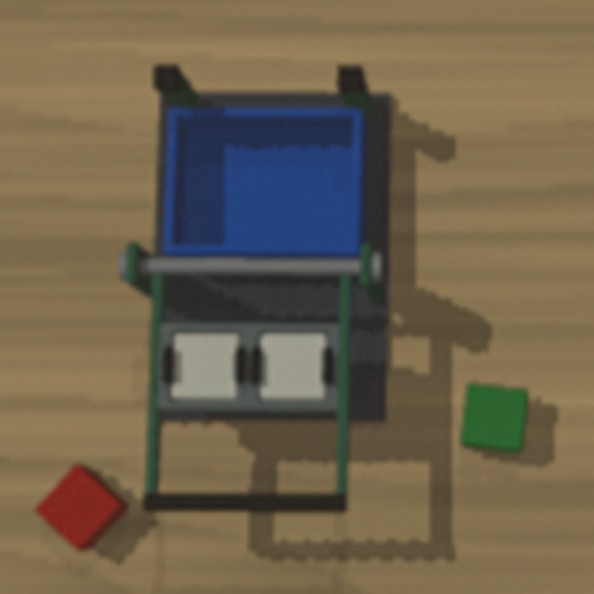

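The crop shows white plugs under black lips, with the bar at the near end. The bar centre is about (0.415, 0.163, 0.067) and yaw is about 0. The hinge is at x≈0.537, so the over position is x≈0.659. I'm moving above the bar with the jaws turned along x.

>>> carry_out --pt "0.019 -0.031 0" --pt "0.038 -0.062 0" --pt "0.057 -0.093 0" --pt "0.076 -0.124 0" --pt "0.095 -0.155 0" --pt "0.114 -0.186 0" --pt "0.133 -0.217 0" --pt "0.152 -0.248 0" --roll '[-0.1, -0.2, -0.3, -0.4, -0.5, -0.6, -0.7, -0.8]' --gripper 0.45

```text
clock: 1.47
tool_pos: [0.2963, 0.359, 0.2288]
eef_rot: [0.495, 0.869, 0.0, 0.0]
contact_force: [1.5, -1.2, -0.3]
opening: 0.453
```

```bash
python3 -c "
from h import *
s=status.get_state(); print(s['clock'],s['tool_pos'],s['eef_rot'],s['opening'],s['q'],s['contact_force'])"
```

```text
1.4667 [0.29626006 0.35897266 0.22877239] [4.95314877e-01 8.68713384e-01 4.74612889e-04 5.71944327e-05] 0.45269926943520156 [-0.98224253  0.48415107  0.00344083  2.03663493 -0.0026804   0.61985573
 -0.44261523] [ 1.52614779 -1.21989361 -0.2916818 ]
```

>>> carry_out --pt "0.02 -0.033 0" --pt "0.04 -0.066 0" --pt "0.06 -0.099 0" --pt "0.08 -0.132 -0.01" --pt "0.1 -0.165 -0.03" --pt "0.118 -0.196 -0.05" --pt "0.118 -0.196 -0.07" --pt "0.118 -0.196 -0.07" --roll '[-0.09, -0.18, -0.27, -0.36, -0.45, -0.54, -0.545, -0.545]'

```text
clock: 2.13
tool_pos: [0.4138, 0.1601, 0.1565]
eef_rot: [0.713, 0.702, -0.002, -0.0]
contact_force: [-0.1, 0.3, -0.2]
opening: 0.451
```

Run:
```python
from h import *
s=status.get_state(); print(s['tool_pos'],s['q'])
p=snapshot('wrist'); save(p,'w1')
I=p['img'].astype(int); m=I.max(2)<60
w=world(p,m); w=w[(abs(w[:,2]-.067)<.009)&(abs(w[:,0]-.415)<.02)&(abs(w[:,1]-.163)<.06)]
print(len(w)); 
if len(w): print(np.median(w,0),w.min(0),w.max(0))
```

```text
[0.41383348 0.16013739 0.15650342] [-0.52980297  0.59856707  0.08732271  2.17268576 -0.13063696  0.37892945
 -0.35167384]
1714
[0.41515941 0.16785761 0.06927622] [0.41040621 0.11238216 0.06553372] [0.41995792 0.21362664 0.07175976]
```

View pics/w1.png

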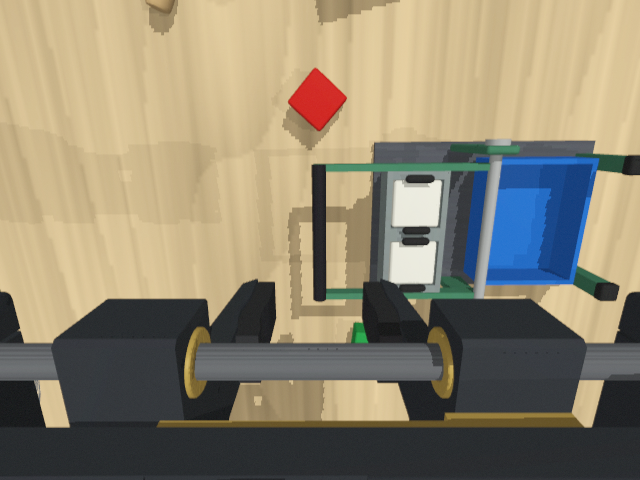

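The bar (column 320) lies midway between the fingers (275 and 365), and x=0.415 is confirmed. I'm descending and gripping.

>>> carry_out --pt "0.001 0.003 -0.03" --pt "0.001 0.003 -0.06" --pt "0.001 0.003 -0.08" --pt "0.001 0.003 -0.0915" --pt "0.001 0.003 -0.0915" --pt "0.001 0.003 -0.0915" --roll '[0, 0, 0, 0, 0, 0]'

```text
clock: 2.68
tool_pos: [0.4144, 0.1668, 0.0669]
eef_rot: [0.71, 0.704, -0.001, -0.001]
contact_force: [-0.5, -0.1, -0.0]
opening: 0.451
```

>>> carry_out --pt "0 0 0" --pt "0 0 0" --pt "0 0 0" --pt "0 0 0" --pt "0 0 0" --pt "0 0 0" --roll '[0, 0, 0, 0, 0, 0]' --gripper 0 --grip_force 20

```text
clock: 3.18
tool_pos: [0.4145, 0.1668, 0.0672]
eef_rot: [0.71, 0.704, -0.001, -0.001]
contact_force: [-1.3, 1.0, 0.9]
opening: 0.021
```

The opening of 0.021 is smaller than the 10 mm bar, so I need to look.

Run:
```python
from h import *
s=status.get_state(); print(s['tool_pos'],s['q'],s['opening'])
p=snapshot('wrist'); save(p,'w2')
p=snapshot('scene'); save(p,'s2',cv2.resize(p['img'][180:340,320:520],None,fx=3.5,fy=3.5,interpolation=cv2.INTER_CUBIC))
```

```text
[0.41450012 0.16677357 0.06719892] [-0.50187793  0.78686486  0.02762004  2.22146154 -0.15303122  0.13658933
 -0.33984533] 0.020999513173866634
```

View pics/w2.png

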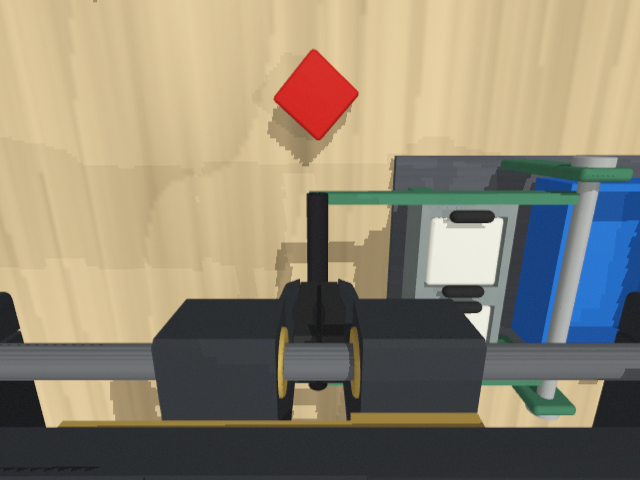

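View pics/s2.png

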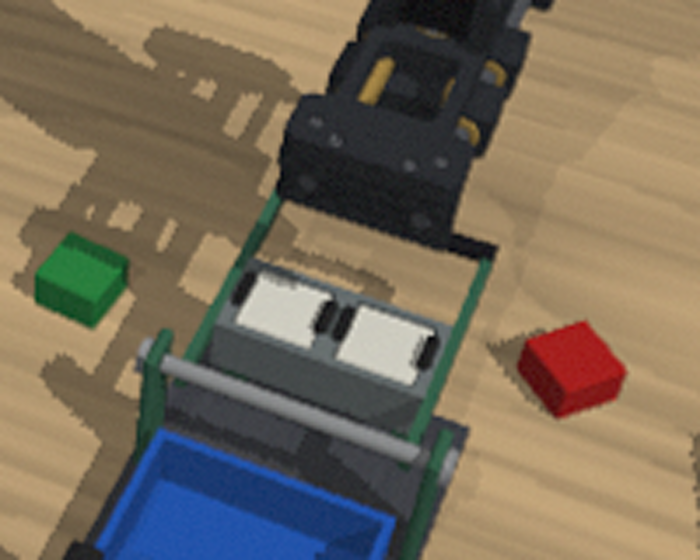

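The fingers appear to be on the bar. I'll test with a small lift along the arc.

>>> carry_out --pt "0.0005 -0.003 0.012" --pt "0.003 -0.003 0.024" --pt "0.005 -0.003 0.036" --pt "0.005 -0.003 0.036" --roll '[0, 0, 0, 0]'

```text
clock: 3.62
tool_pos: [0.4207, 0.1639, 0.1044]
eef_rot: [0.711, 0.704, 0.001, -0.0]
contact_force: [-0.0, -0.1, 0.2]
opening: 0.003
```

Run:
```python
from h import *
s=status.get_state(); print(s['tool_pos'],s['q'],s['opening'])
p=snapshot('wrist'); save(p,'w3')
p=snapshot('scene'); save(p,'s3',cv2.resize(p['img'][180:340,320:520],None,fx=3.5,fy=3.5,interpolation=cv2.INTER_CUBIC))
```

```text
[0.42072609 0.16392009 0.10444411] [-0.50495345  0.70869179  0.05117036  2.19358749 -0.14351224  0.2409372
 -0.33651584] 0.0033273543553099597
```

View pics/w3.png

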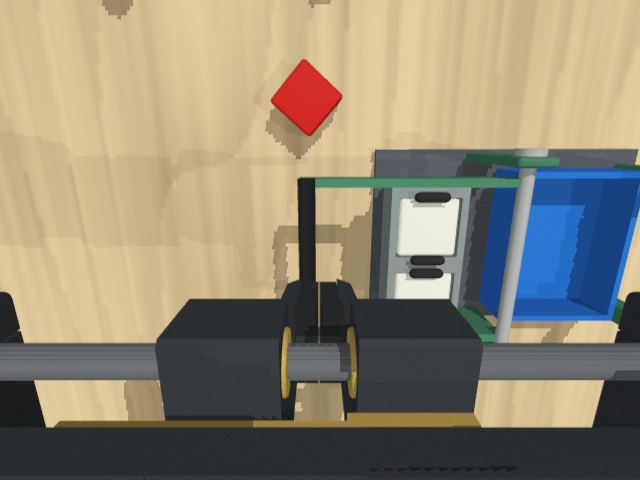

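View pics/s3.png

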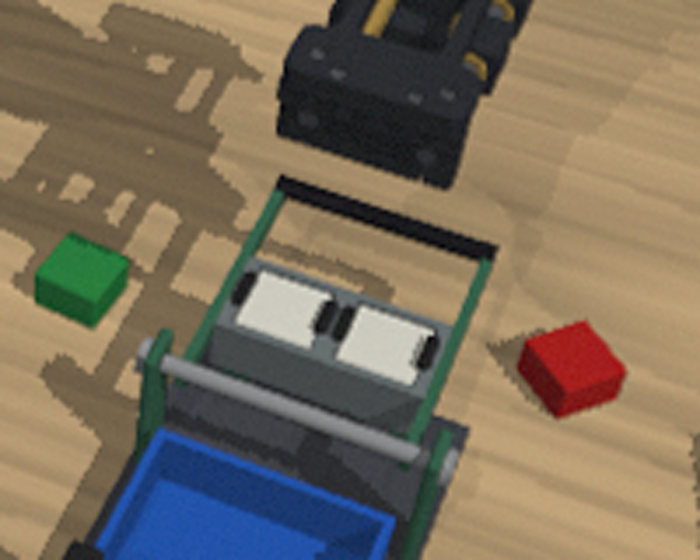

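The bar was missed. I'll check where the fingertips really are using the wrist range image.

Run:
```python
from h import *
s=status.get_state(); T=np.array(s['tool_pos'])
p=snapshot('wrist'); rr,cc=np.mgrid[:480,:640]
m=(rr>275)&(rr<330)&(cc>280)&(cc<360)
w=world(p,m)-T
print(len(w),w[:, 2].min()); 
f=w[(w[:,2]>-.05)&(abs(w[:,0])<.06)&(w[:,2]>-.02)]
print(f.min(0),f.max(0),np.percentile(f,[2,50,98],axis=0))
for r in range(276,335,6): print(r,[ (np.round(world(p,(rr==r)&(cc==c))-T,3).tolist()) for c in (295,312,318,325,345)])
print(p['world_from_camera'])
```

```text
4249 -0.10515491818565946
[-0.01383881 -0.00857128  0.00931271] [0.01607938 0.03525393 0.09376345] [[-0.01117924  0.00228916  0.01137572]
 [ 0.00168937  0.00971709  0.03570009]
 [ 0.01349922  0.03433166  0.08992459]]
276 [[[-0.018, -0.034, -0.103]], [[-0.003, -0.006, -0.033]], [[0.0, -0.034, -0.103]], [[0.006, -0.034, -0.103]], [[0.022, -0.034, -0.103]]]
282 [[[-0.009, 0.011, 0.015]], [[-0.002, 0.01, 0.012]], [[0.0, -0.039, -0.103]], [[0.004, 0.009, 0.012]], [[0.013, 0.011, 0.015]]]
288 [[[-0.009, 0.011, 0.021]], [[-0.002, 0.01, 0.019]], [[0.0, -0.044, -0.103]], [[0.004, 0.009, 0.018]], [[0.012, 0.011, 0.021]]]
294 [[[-0.008, 0.011, 0.027]], [[-0.002, 0.009, 0.024]], [[0.001, 0.003, 0.011]], [[0.004, 0.009, 0.024]], [[0.012, 0.011, 0.027]]]
300 [[[-0.008, 0.011, 0.033]], [[-0.001, 0.009, 0.029]], [[0.001, 0.001, 0.012]], [[0.004, 0.009, 0.029]], [[0.011, 0.011, 0.033]]]
306 [[[-0.008, 0.01, 0.036]], [[-0.001, 0.009, 0.034]], [[0.001, -0.002, 0.012]], [[0.004, 0.009, 0.034]], [[0.011, 0.011, 0.038]]]
312 [[[-0.008, 0.009, 0.039]], [[-0.001, 0.009, 0.039]], [[0.001, -0.005, 0.013]], [[0.004, 0.009, 0.039]], [[0.011, 0.011, 0.042]]]
318 [[[-0.007, 0.01, 0.044]], [[-0.001, 0.009, 0.044]], [[0.001, -0.006, 0.015]], [[0.003, 0.009, 0.044]], [[0.01, 0.011, 0.047]]]
324 [[[-0.007, 0.011, 0.051]], [[-0.001, 0.01, 0.049]], [[-0.0, -0.077, -0.104]], [[0.003, 0.009, 0.048]], [[0.01, 0.011, 0.051]]]
330 [[[-0.007, 0.01, 0.054]], [[-0.001, 0.01, 0.052]], [[0.0, -0.046, -0.042]], [[0.003, 0.009, 0.052]], [[0.01, 0.011, 0.056]]]
[[ 0.9999538  -0.00891387 -0.00359794  0.42144785]
 [-0.00955924 -0.96150689 -0.27461449  0.23454392]
 [-0.00101157  0.27463619 -0.96154768  0.25937711]
 [ 0.          0.          0.          1.        ]]
```

The fingertips actually sit about 12 mm above the reported TCP, not 19 mm below it. The tool position therefore reads about 31 mm low along z. Bench and bar heights check out in the same image. The reported grasp height should be about 0.034. That is safe either way, because the tips would be at or above 0.015.

>>> carry_out --pt "-0.006 -0.001 0" --pt "-0.006 -0.001 0" --pt "-0.006 -0.001 0" --pt "-0.006 -0.001 0" --pt "-0.006 -0.001 -0.02" --pt "-0.006 -0.001 -0.035" --pt "-0.006 -0.001 -0.045" --pt "-0.006 -0.001 -0.045" --roll '[0, 0, 0, 0, 0, 0, 0, 0]' --gripper 0.45

```text
clock: 4.43
tool_pos: [0.4124, 0.1624, 0.0561]
eef_rot: [0.71, 0.704, -0.002, -0.002]
contact_force: [0.3, -0.0, 0.3]
opening: 0.448
```

>>> carry_out --pt "0 0 -0.009" --pt "0 0 -0.018" --pt "0 0 -0.025" --pt "0 0 -0.025" --roll '[0, 0, 0, 0]'

```text
clock: 4.77
tool_pos: [0.4117, 0.1622, 0.0299]
eef_rot: [0.71, 0.704, -0.003, -0.002]
contact_force: [-0.3, 0.3, 0.4]
opening: 0.45
```

Run:
```python
from h import *
p=snapshot('wrist'); save(p,'w4')
```

```text
(no output)
```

View pics/w4.png

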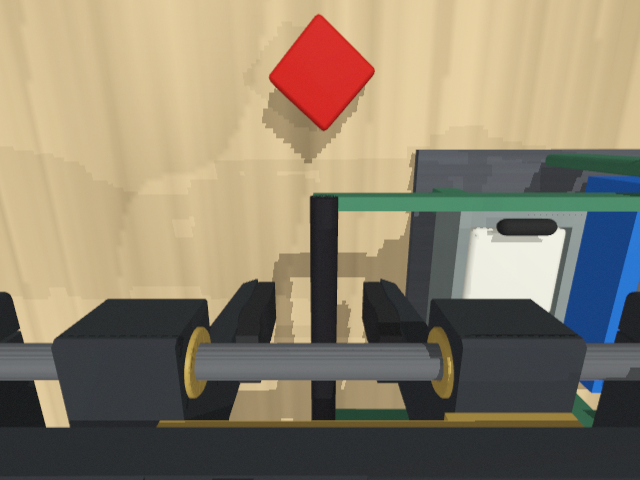

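The bar (columns 311–338) is now between the fingers (275 and 363). I'm closing on it.

>>> carry_out --pt "0.002 0 0.002" --pt "0.002 0 0.002" --pt "0.002 0 0.002" --pt "0.002 0 0.002" --pt "0.002 0 0.002" --pt "0.002 0 0.002" --roll '[0, 0, 0, 0, 0, 0]' --gripper 0 --grip_force 20

```text
clock: 5.32
tool_pos: [0.4137, 0.1624, 0.0327]
eef_rot: [0.71, 0.704, -0.003, -0.002]
contact_force: [-1.1, 0.4, 3.5]
opening: 0.093
```

The opening of 0.093 means the bar is held. I'm swinging along the arc.

>>> carry_out --pt "0.002 0 0.021" --pt "0.007 0 0.042" --pt "0.016 0 0.061" --pt "0.029 0 0.078" --pt "0.044 0 0.093" --pt "0.061 0 0.106" --pt "0.08 0 0.115" --pt "0.08 0 0.115" --roll '[0, 0, 0, 0, 0, 0, 0, 0]'

```text
clock: 5.98
tool_pos: [0.4998, 0.1616, 0.1479]
eef_rot: [0.711, 0.703, 0.0, 0.001]
contact_force: [3.7, -0.4, -14.2]
opening: 0.082
```

Run:
```python
from h import *
p=snapshot('scene'); save(p,'s5',p['img'])
```

```text
(no output)
```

View pics/s5.png

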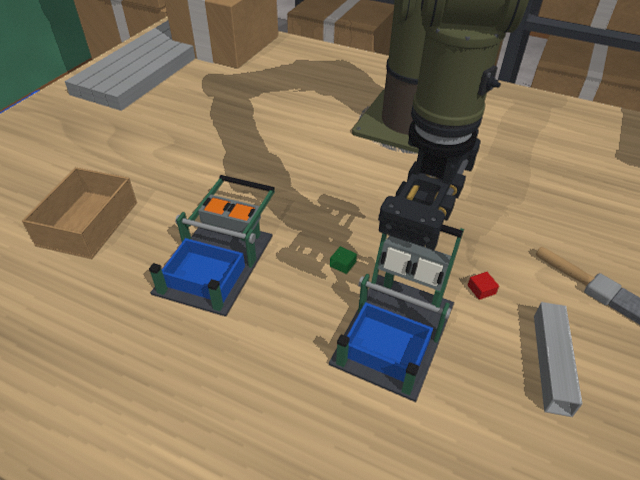

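The mould is lifted cleanly. The 14 N pull suggests I'm slightly high, so I'll lower a little and go over to about q=148°.

>>> carry_out --pt "0.024 0 0.004" --pt "0.05 0 0.003" --pt "0.077 0 -0.004" --pt "0.096 0 -0.013" --pt "0.113 0 -0.025" --pt "0.125 0 -0.035" --pt "0.138 0 -0.05" --pt "0.138 0 -0.05" --roll '[0, 0, 0, 0, 0, 0, 0, 0]'

```text
clock: 6.7
tool_pos: [0.6371, 0.1604, 0.0946]
eef_rot: [0.711, 0.703, -0.001, 0.001]
contact_force: [3.6, -1.8, 0.6]
opening: 0.07
```

Run:
```python
from h import *
p=snapshot('scene'); save(p,'s6',cv2.resize(p['img'][150:400,260:560],None,fx=2.3,fy=2.3,interpolation=cv2.INTER_CUBIC))
```

```text
(no output)
```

View pics/s6.png

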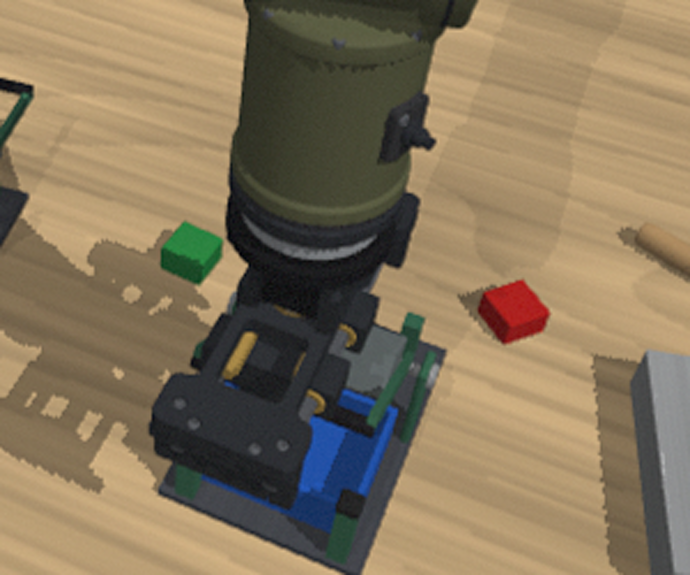

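The mould is over at about q≈150°, with the bar roughly 60 mm above its resting height. I'm releasing it and moving up out of the way.

>>> carry_out --pt "0.004 0 0.005" --pt "0.007 0 0.035" --pt "0.007 0 0.06" --pt "0.007 0 0.06" --pt "0.007 0 0.06" --pt "0.007 0 0.06" --roll '[0, 0, 0, 0, 0, 0]' --gripper 0.42

```text
clock: 7.25
tool_pos: [0.6425, 0.1606, 0.1558]
eef_rot: [0.711, 0.703, -0.002, 0.0]
contact_force: [0.3, 0.2, 0.5]
opening: 0.416
```

```bash
cat > look.py <<'E'
import sys
from h import *
n=sys.argv[1]
p=snapshot('wrist'); save(p,n+'w')
q=snapshot('scene'); save(q,n+'s',cv2.resize(q['img'][150:400,260:560],None,fx=2.3,fy=2.3,interpolation=cv2.INTER_CUBIC))
for P,nm in ((p,'wrist'),(q,'scene')):
    I=P['img'].astype(int)
    m=(I.min(2)>120)&(np.ptp(I,axis=2)<30)
    w=world(P,m); k=(w[:,0]>.53)&(w[:,0]<.66)&(abs(w[:,1]-.163)<.07)&(w[:,2]<.2); w=w[k]
    print(nm,len(w), np.percentile(w,[5,50,95],axis=0).round(3).tolist() if len(w) else '')
    for d in cut_out(P,'plug_a')[:5]:
        w=world(P,d['region']); print(nm,round(d['confidence'],2),np.round(d['pixel']),np.round(np.median(w,0),3) if len(w) else '')
s=status.get_state(); print(s['clock'],s['tool_pos'])
E
python3 look.py a
```

```text
wrist 9412 [[0.537, 0.128, 0.066], [0.584, 0.171, 0.091], [0.609, 0.205, 0.092]]
wrist 0.58 [ 30. 104.] [0.42  0.26  0.021]
wrist 0.55 [276. 250.] [0.607 0.14  0.027]
wrist 0.55 [271. 200.] [0.608 0.185 0.03 ]
scene 822 [[0.538, 0.127, 0.016], [0.602, 0.173, 0.031], [0.608, 0.199, 0.068]]
scene 0.72 [400. 353.] [0.605 0.184 0.031]
scene 0.71 [366. 346.] [0.606 0.14  0.029]
scene 0.69 [481. 288.] [0.421 0.26  0.02 ]
scene 0.58 [343. 256.] [0.47 0.04 0.02]
7.45 [0.64248525 0.16029197 0.15465065]
```

View pics/as.png

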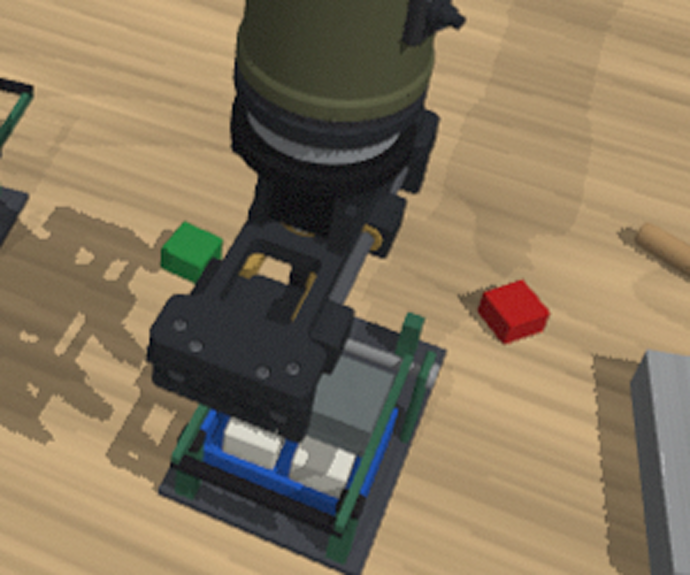

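View pics/aw.png

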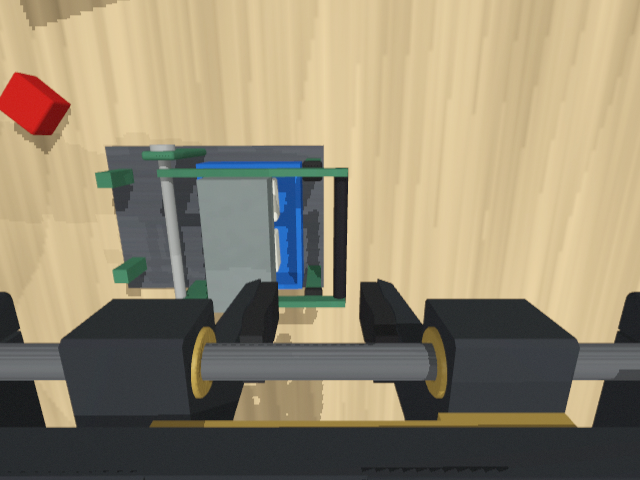

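Both plugs show at z≈0.03 with tops level, and their x≈0.605 and y=0.14/0.185 are inside the bin. They have dropped on the first fall. I'll measure the bar on the stop before swinging back.

Run:
```python
from h import *
p=snapshot('wrist'); I=p['img'].astype(int); rr,cc=np.mgrid[:480,:640]
m=(I.max(2)<60)&(cc>325)&(cc<352)&(rr>175)&(rr<290)
w=world(p,m); w=w[w[:,2]>.04]
print(len(w),np.percentile(w,[3,50,97],axis=0).round(4))
```

```text
1405 [[0.6545 0.125  0.0671]
 [0.6587 0.1662 0.0693]
 [0.6632 0.2035 0.0709]]
```

The bar on the stop is at x=0.659, z≈0.065, as expected for q≈π. I'm re-grasping it.

>>> carry_out --pt "0.016 0.002 0" --pt "0.016 0.002 -0.03" --pt "0.016 0.002 -0.06" --pt "0.016 0.002 -0.085" --pt "0.016 0.002 -0.105" --pt "0.016 0.002 -0.121" --pt "0.016 0.002 -0.121" --roll '[0, 0, 0, 0, 0, 0, 0]'

```text
clock: 8.08
tool_pos: [0.6554, 0.1616, 0.0294]
eef_rot: [0.711, 0.703, -0.006, -0.002]
contact_force: [-0.5, 0.6, -0.8]
opening: 0.42
```

>>> carry_out --pt "0 0 0" --pt "0 0 0" --pt "0 0 0" --pt "0 0 0" --pt "0 0 0" --pt "0 0 0" --roll '[0, 0, 0, 0, 0, 0]' --gripper 0

```text
clock: 8.58
tool_pos: [0.6577, 0.1618, 0.0307]
eef_rot: [0.711, 0.703, -0.004, -0.0]
contact_force: [3.4, 0.0, 1.4]
opening: 0.078
```

>>> carry_out --pt "-0.002 0 0.021" --pt "-0.007 0 0.042" --pt "-0.016 0 0.06" --pt "-0.029 0 0.077" --pt "-0.044 0 0.092" --pt "-0.061 0 0.105" --pt "-0.08 0 0.113" --pt "-0.101 0 0.119" --roll '[0, 0, 0, 0, 0, 0, 0, 0]'

```text
clock: 9.25
tool_pos: [0.5544, 0.1626, 0.1496]
eef_rot: [0.711, 0.703, -0.004, -0.001]
contact_force: [-1.1, 2.4, -14.9]
opening: 0.075
```

```bash
python3 look.py b
```

```text
wrist 5201 [[0.532, 0.127, 0.025], [0.584, 0.175, 0.032], [0.605, 0.208, 0.141]]
wrist 0.83 [363. 253.] [0.59  0.142 0.032]
wrist 0.75 [360. 204.] [0.591 0.185 0.032]
wrist 0.7 [138. 104.] [0.418 0.26  0.021]
scene 1540 [[0.537, 0.124, 0.019], [0.591, 0.161, 0.031], [0.608, 0.198, 0.069]]
scene 0.76 [370. 342.] [0.596 0.139 0.031]
scene 0.75 [343. 256.] [0.469 0.04  0.02 ]
scene 0.68 [479. 287.] [0.42 0.26 0.02]
scene 0.62 [402. 352.] [0.598 0.184 0.031]
9.45 [0.55519851 0.16259137 0.14941349]
```

View pics/bs.png

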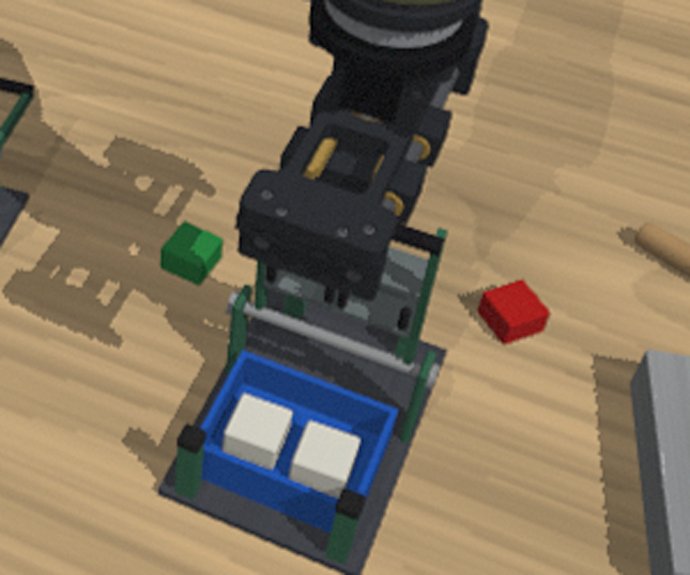

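Both white plugs lie flat in the bin, at about (258,430) and (326,458) in the crop, with tops at 0.032. I'm continuing the swing back to flat.

>>> carry_out --pt "-0.019 0 -0.001" --pt "-0.044 0 -0.004" --pt "-0.068 0 -0.011" --pt "-0.09 0 -0.023" --pt "-0.106 0 -0.037" --pt "-0.121 0 -0.055" --pt "-0.132 0 -0.075" --pt "-0.138 0 -0.095" --roll '[0, 0, 0, 0, 0, 0, 0, 0]'

```text
clock: 10.12
tool_pos: [0.4169, 0.1637, 0.0539]
eef_rot: [0.71, 0.704, -0.004, -0.002]
contact_force: [-1.2, 2.2, -0.8]
opening: 0.067
```

>>> carry_out --pt "-0.001 0 -0.007" --pt "-0.002 0 -0.014" --pt "-0.003 0 -0.022" --pt "-0.003 0 -0.022" --pt "-0.003 0 -0.022" --roll '[0, 0, 0, 0, 0]'

```text
clock: 10.53
tool_pos: [0.4138, 0.1637, 0.0319]
eef_rot: [0.71, 0.704, -0.004, -0.002]
contact_force: [-4.5, 0.9, -0.2]
opening: 0.069
```

>>> carry_out --pt "0 0 0" --pt "0 0 0" --pt "0 0 0" --pt "0 0 0" --pt "0 0 0.03" --pt "0 0 0.06" --pt "0 0 0.09" --pt "0 0 0.12" --roll '[0, 0, 0, 0, 0, 0, 0, 0]' --gripper 0.45

```text
clock: 11.2
tool_pos: [0.4141, 0.1634, 0.1535]
eef_rot: [0.711, 0.704, -0.004, -0.002]
contact_force: [0.7, 0.4, -1.0]
opening: 0.45
```

>>> carry_out --pt "0 0 0.03" --pt "0 0.02 0.05" --pt "0 0.05 0.06" --pt "0 0.08 0.06" --pt "0 0.11 0.06" --pt "-0.02 0.14 0.06" --pt "-0.02 0.14 0.06" --pt "-0.02 0.14 0.06" --roll '[0, 0, 0, 0, 0, 0, 0, 0]'

```text
clock: 11.87
tool_pos: [0.3931, 0.3054, 0.2136]
eef_rot: [0.709, 0.705, -0.003, -0.002]
contact_force: [0.9, -0.1, -0.2]
opening: 0.452
```

```bash
python3 look.py c
python3 - <<'E'
from h import *
p=snapshot('top'); save(p,'ct'); I=p['img'].astype(int); rr,cc=np.mgrid[:480,:640]
for x0,x1 in((198,272),(398,470)):
    m=(I.max(2)<70)&(rr>280)&(rr<302)&(cc>x0)&(cc<x1); w=world(p,m); w=w[w[:,2]>.04]; print(len(w),np.percentile(w,[5,50,95],axis=0).round(3).tolist())
E
```

```text
wrist 8 [[0.533, 0.201, 0.021], [0.536, 0.229, 0.061], [0.615, 0.229, 0.062]]
wrist 0.92 [336. 252.] [0.414 0.263 0.022]
wrist 0.61 [375. 415.] [0.461 0.054 0.014]
scene 1251 [[0.536, 0.123, 0.029], [0.589, 0.166, 0.031], [0.607, 0.198, 0.069]]
scene 0.92 [370. 339.] [0.596 0.14  0.031]
scene 0.87 [405. 350.] [0.598 0.184 0.031]
scene 0.86 [340. 257.] [0.468 0.04  0.02 ]
scene 0.77 [481. 289.] [0.42  0.261 0.02 ]
12.0667 [0.39505441 0.30172796 0.21367277]
323 [[0.409, 0.115, 0.065], [0.412, 0.162, 0.068], [0.417, 0.209, 0.071]]
312 [[0.406, -0.217, 0.066], [0.414, -0.17, 0.068], [0.421, -0.124, 0.071]]
```

View pics/cs.png

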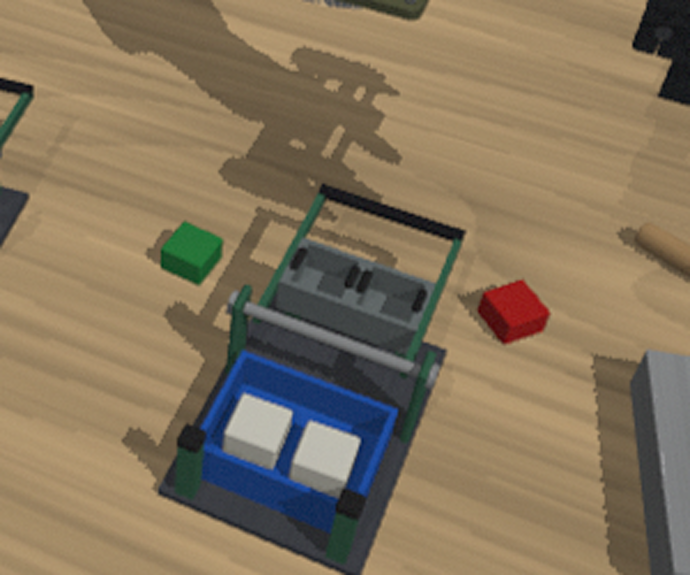

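View pics/ct.png

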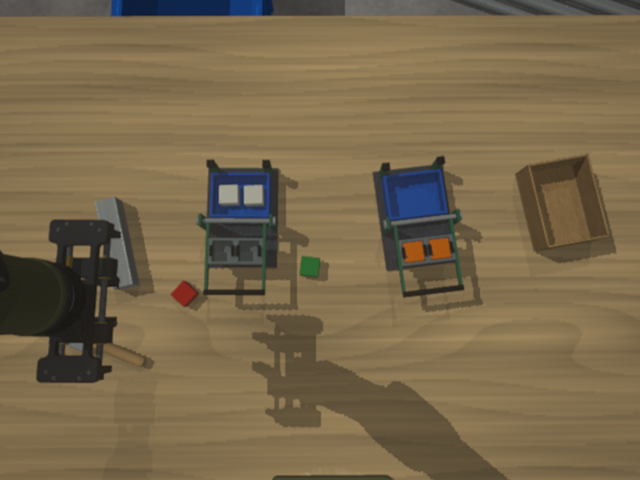

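The top view shows both white plugs in the bin at (229,195) and (254,195), the mould empty and flat, the orange mould undisturbed, and the arm clear. I'm handing in.

```bash
python3 -c "
from plant import finish_job; print(finish_job())"
```

```text
the job is handed in; nothing more can be done
None
```

The job is done and handed in at about 12 s: both white plugs are in the blue bin and the white mould is back flat. I swung the mould over by its bar and let the bar fall the last 60 mm or so onto its stop. Both plugs dropped on that first fall, and I then swung the empty mould back.

**Last checks:**
- **Plugs:** both lie flat in the bin with tops at about 0.031 m, at y≈0.140 and 0.184.
- **White mould:** its bar was at x≈0.659 on the stop, as expected when fully over. At the end the mean bar height was 0.068 m, the same as at the start.
- **Orange mould:** its bar is at the same height, and it and the red and green look-alikes look unmoved in the pictures.
- **Arm:** clear of everything, with no sizeable contact force.

**One disagreement:** my first grasp missed the bar. The wrist range image showed the fingertips about 12 mm above the reported TCP, not 19 mm beyond it as stated. I allowed for the 31 mm difference in height, and both later grasps held. The opening on the 10 mm bar read only 0.07–0.09 rather than the 0.11 I expected.

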